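# Close and lock the freezer logger's access cover

### The job

The temperature logger on the chest freezer was left open after a battery change. Swing its hinged cover fully shut, push the sprung wing stud in only until you feel it meet its soft stop, turn it a quarter turn clockwise (seen from above) until it locks, then let go. Do not force the stud or its catch, whether by ramming it against the stop, twisting it before it is far enough in or pulling it up once locked, and leave the small things around the logger where they are.

Things in the scene. Friction and masses are not known exactly. Their poses are not given: they have to be found in the camera images.
- logger: grey case fixed to the freezer top, 150 (own x) x 140 (own y) x 55 mm high, open top closed by the hinged cover; low screw ears stand out 14 mm at both y sides. Origin: centre of its underside. Own x points from the stud side to the hinge side, own y left seen from the stud side, z up. It carries the cover, the stud and, inside, the stud's catch
- cover_hinge (a point): middle of the cover's hinge axis, fixed in the case at its own (70, 0, 57.5) mm; the axis runs along the case's own y
- cover (a joint): angle of the white cover (plate 150 x 140 x 5 mm), rad: 0 = shut (top face level, 60 mm above the freezer top), grows as its stud side swings up; starts at 0.5 to 0.95. Stiff hinge: it stays where it is left and does not spring open; 1 to 5 N on it near the stud swing it shut, where it meets a hard stop
- cover_spot (a point): free spot on the cover's outer (upper) face, 115 mm from the hinge axis and 54 mm left (case's own y) of the stud: a good place to push the cover shut, like its mirror image right of the stud. Its z axis is the cover's outward normal, its x axis points to the hinge
- stud_grip (a point): grip point inside the stud's black wing, on the stud axis, 8 mm below its top, 115 mm from the hinge axis, mid-way across the cover; 99 mm above the freezer top when cover is shut and stud out. Wing 32 long (own x), 12 thick (own y), 25 mm high, from 22 to 47 mm above the cover, on a 10 mm sprung stem; own z points out. Unlocked the wing lies along the case's x, locked along its y
- stud_press (a joint): how far the stud is pushed in, m: 0 = fully out. Spring: 4 N + 0.5 N/mm, damped (push slowly). It can turn only when 4 to 14 mm in: this depth differs each time, unseen. 0.8 mm deeper it meets a rubber stop, adding 16 N/mm; so a push of 15 N in all rests lightly on the stop and frees it. Over 24 N on the stop or lug breaks the catch. Once turned, the lug springs 2.5 mm up into a locking notch
- stud_turn (a joint): turn of the stud, rad, clockwise seen from above: 0 = unlocked, 1.57 = locked; end stops at 0 and 1.62. Stays where it is when turned free; twisting it before it is far enough in only jams the lug in its slot. Starts between 0 and 0.06. The notch holds it between 1.45 and 1.62.
- vial_mid (a point): centre of an amber vial with a black cap, 27 mm across, 58 mm high, standing loose in front of the logger (on its stud side)
- screwdriver: orange-handled screwdriver lying loose to the right of the logger, 165 x 23 x 21 mm; origin at the middle of its underside
- parts_box: small white carton, 50 x 75 x 28 mm, loose behind the logger; origin at the middle of its underside

How it is judged:
On the way, in this order (a step that is already met when the one before it is completed fails the run):
1. the cover is shut (value of joint cover below 0.03 rad), for 0.2 s.
2. the stud is turned to its locked position with the cover shut (value of joint cover below 0.03 rad and value of joint stud_turn above 1.42 rad), for 0.2 s.
At the end, for the whole second after the job is handed in: the cover is shut (within 0.03 rad), the stud is turned at least 1.42 rad clockwise and held pushed in (more than 0.8 mm) by the catch, at rest, and let go (all of step 2 and value of joint stud_press above 0.0008 m and velocity of joint stud_turn below 0.05 rad/s and contact force between the fingers and logger below 0.1 N); the robot touches nothing.
It fails at once if the catch is overloaded: more than 24 N between the stud and its catch or rubber stop (contact force between logger and logger above 24 N).
It fails at once if the vial, the screwdriver or the carton is moved more than 20 mm (distance of any of vial_mid, screwdriver, parts_box from where it was at the start of the episode above 0.02 m).
It also fails if it takes over 48 s, if anything falls off the work surface, if the arm or the gripper's body presses on something with over 40 N, if the wrist force passes 120 N, or if a joint passes its speed limit or range.

### The arm

A 7-joint arm with a two-finger parallel gripper is mounted at the origin on a cart in front of the work surface, level with it; the furniture and walls round the work are solid. World frame = base frame: x ahead of the robot, y to its left, z up, the work surface at z = 0. Lengths are in m, angles in rad, forces in N, time in s.
With the tool pointing down it reaches from about 0.425 to 0.925 m from the base axis. Payload 6.8 kg.
Tool frame: the origin (TCP) lies midway between the tips of the shut fingers; the grasp point (between the pads) lies r.grip_point_offset behind it (r.grip_point_offset is the distance from the TCP to the grasp point, in m); z points along the fingers, y is the direction in which the jaws open and shut (so a half turn about z gives the same grasp; the last joint's range is limited). The gripper opens to 85 mm and grips with 20 to 120 N. Pads are 22 mm wide; open, the fingers measure 114 mm over their backs; the gripper's body (76 mm by 85 mm) begins 54 mm behind the grasp point. The pads swing forward as they close: fully open they stand 13 mm farther back than shut.
Start: joints at [-1.329, 0.477, 0.022, 1.555, -0.011, 1.109, -0.083], TCP at [0.231, 0.634, 0.209] pointing down, gripper open.
Joint ranges: [-2.96, 2.96], [-0.34, 2.1], [-1.41, 1.46], [0.24, 2.44], [-1.37, 4.51], [0.17, 1.92], [-2.96, 2.96]. Speed limits (rad/s): [2.39, 2.39, 3.14, 3.14, 3.14, 3.14, 3.14].

### API

Orientations are given as a rotation vector (axis times angle).
In Python, from bench import r gives the robot as it stands. The module is installed in compiled form; this text tells all that it offers.
- The arm moves only by the tool play_rows, never from a script. Its argument "deltas" is a list of rows, each a list of 3 entries, a list of its own where there are three numbers: the finger opening in mm, from 0 to 85.4, then the shift along the tool's x, y, z in mm, then the turn, a rotation vector about the tool's x, y, z in rad. A call has 1 to 8 rows; each row is the pose to reach, as a shift and turn from the pose measured when the call began, along the tool's axes at that moment; what a row does not reach only later rows make up. A row lasts 1/8 s, in which the tool goes at most 62.5 mm and 10.7 degrees, less where a joint would pass 70% of its speed; a pose out of reach is approached as far as the arm can. A call with a gripper value outside its range is refused whole. The fingers move at their own pace and stop on an object; "squeeze" is the grip in N (left out, the last holds). Time passes only in rows, so rows that repeat a pose let the fingers close. It gives the time, the measured TCP pose, the force and the opening at its end, in the units of the state.
- r.get_obs(): the state, without advancing time (a new reading comes with each control period).
- r.grab_frame(name): name is "scene" or "top"; returns (picture, depth): 384x512x3 uint8, red, green, blue; 384x512 float32, m along the optical axis (not along the pixel's ray), 0 where there is no reading.
- r.camera_model(name): a dict with "mtx" (3x3 intrinsics, pixels), "D" ([k1, k2, p1, p2, k3] as OpenCV has them; the pictures are not rectified), "rvec" (rotation vector, rad) and "tvec" (3), from world to camera coordinates, as OpenCV has them. Camera axes: x right, y down, z forward; pixel columns grow to the right and rows downward; lengths in m; the calibration is good to about 2 mm. A picture is of the moment at which its call begins. camera_model takes no time and is no camera call.
- r.hand_in(): hands the job in, once; it reports no verdict.
The state is a dict: "clock": time; "joints": joint angles; "qvel": joint speeds; "tau": joint torques, N m; "tcp_pos": TCP position; "orientation": TCP orientation; "contact_force": force on the tool from outside, world axes, zero at the start; "moment": the same for the moment, N m; "grip_width": finger opening in m.
Only numpy, scipy, OpenCV 4.12 (cv2) and the standard library are available. Lean on these libraries where they do the work, as an engineer would, in place of code of your own. Each camera call takes 0.05 s, during which the arm holds its last target. There are 200 camera calls.

## Working session

There is one attempt and no reset: what is moved stays moved. The work goes in short steps, Python scripts to look and compute and a tool call to move; the robot and the scene stay as the last step left them, time stands still between calls to the robot, and variables do not carry over. Pictures are saved under pics/ and viewed, about 8 in all and at most 12, crops included, and the job is handed in when it is done.

Besides the shell and the picture viewer there is one more tool, called after "Call:" in YAML: its name, and indented under it one key for each argument. play_rows: Moves the arm, as the interface text tells. Its arguments: {"type":"object","properties":{"deltas":{"type":"array"},"squeeze":{"type":"number"}},"required":["deltas"]}

```bash
mkdir -p pics; cat > h.py <<'E'
import numpy as np, cv2
from bench import r
def save(n,f):
    p,d=r.grab_frame(n); cv2.imwrite(f'pics/{f}.png',p[:,:,::-1]); np.save(f'pics/{f}.npy',d); return p,d
def cloud(n,d):
    c=r.camera_model(n); K=np.array(c["mtx"]);D=np.array(c["D"],float)
    R=cv2.Rodrigues(np.array(c["rvec"],float))[0]; t=np.array(c["tvec"],float).reshape(3)
    v,u=np.mgrid[0:d.shape[0],0:d.shape[1]]
    xy=cv2.undistortPoints(np.stack([u,v],-1).reshape(-1,1,2).astype(float),K,D).reshape(-1,2)
    P=np.c_[xy,np.ones(len(xy))]*d.reshape(-1,1)
    W=(P-t)@R
    W[d.reshape(-1)==0]=np.nan
    return W.reshape(*d.shape,3)
E
python3 - <<'E'
from h import *
a,_=save("scene","s0"); b,_=save("top","t0")
o=r.get_obs(); print({k:np.round(v,3) for k,v in o.items()}, r.grip_point_offset)
for n in("scene","top"):
  c=r.camera_model(n);R=cv2.Rodrigues(np.array(c["rvec"],float))[0];print(n,-R.T@np.array(c["tvec"]).reshape(3),R[2])
E
```

```text
{'clock': np.float64(0.1), 'joints': array([-1.329,  0.478,  0.022,  1.556, -0.012,  1.109, -0.083]), 'qvel': array([ 0.001, -0.001, -0.001, -0.002, -0.001, -0.   ,  0.002]), 'tau': array([ 4.0000e-03, -5.9776e+01,  1.6140e+00, -2.8196e+01,  1.3000e-02,
        5.0000e-03, -0.0000e+00]), 'tcp_pos': array([0.231, 0.634, 0.208]), 'orientation': array([-5.470e-01, -3.094e+00,  2.000e-03]), 'contact_force': array([ 0.124, -0.412, -0.851]), 'moment': array([ 0.012, -0.024, -0.034]), 'grip_width': np.float64(0.085)} 0.0187
scene [0.18242459 0.47357006 0.40471179] [ 0.49813265 -0.79034956 -0.35666713]
top [ 0.53886213 -0.18050223  0.98534515] [ 0.09158241 -0.01753326 -0.99564313]
```

View pics/s0.png

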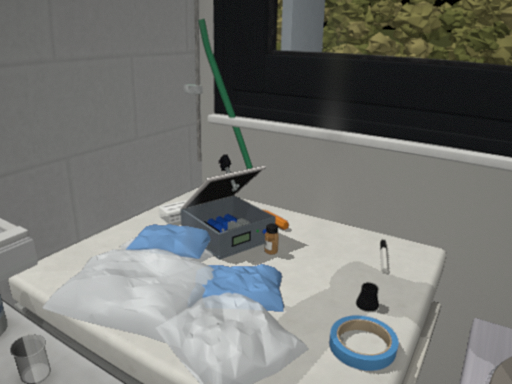

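View pics/t0.png

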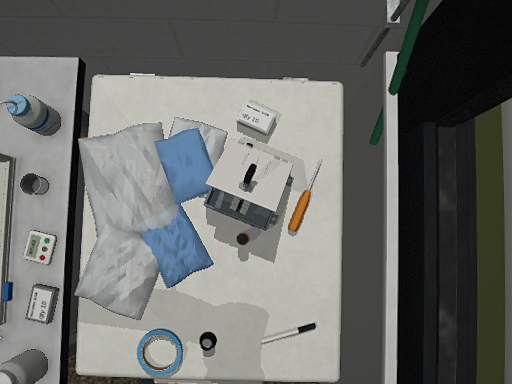

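The scene view shows the open logger at about (230,215), with the vial in front at (272,240). In the top view the cover is at (250,175), the stud wing at (250,175), the vial at (243,239), the screwdriver at (300,210), the carton at (257,117), and ice packs lie to the left.

```bash
python3 - <<'E'
from h import *
d=np.load('pics/t0.npy'); im=cv2.imread('pics/t0.png'); W=cloud("top",d)
for u,v in [(250,185),(257,117),(243,239),(300,210),(245,205),(100,90),(180,160),(183,245),(120,170),(225,180),(280,170)]:print((u,v),W[v,u].round(3))
# cover points: bright & z>0.065 in region
m=np.zeros(d.shape,bool); m[130:225,200:300]=True
g=im.min(2); c=m&(g>150)&(W[...,2]>0.07)
P=W[c]; 
for _ in range(4):
    q=P.mean(0); n=np.linalg.svd(P-q)[2][2]; n*=np.sign(n[2]); e=(P-q)@n; P=P[abs(e)<max(.002,2*e.std())]
print(len(P),"plane",q,n,"tilt",np.arccos(n[2]), e.std())
hy=np.cross([0,0,1],n); hy/=np.linalg.norm(hy)   # hinge dir (own y sign tbd)
up=np.cross(n,hy); print("hy",hy,"up",up)
if up[2]<0: print('flip')
a=(P-q)@hy; b=(P-q)@up
print("extent hy",np.percentile(a,[0,.5,99.5,100]),"up",np.percentile(b,[0,.5,99.5,100]))
mk=((np.abs((W-q)@n)<.003)&m).astype(np.uint8)
mk=(mk&(W[...,2]>.066)).astype(np.uint8)
pts=np.c_[((W-q)@hy)[mk>0],((W-q)@up)[mk>0]].astype(np.float32)
print(cv2.minAreaRect(pts*1000))
# wing: above plane
h=(W-q)@n; k=m&(h>.02)&(h<.06); K=W[k]; print(k.sum(),"wing",K.mean(0),np.c_[(K-q)@hy,(K-q)@up,(K-q)@n].mean(0),np.percentile((K-q)@n,[5,50,95]))
big=cv2.resize(im[100:260,180:330],None,fx=4,fy=4,interpolation=cv2.INTER_CUBIC); cv2.imwrite('pics/t0c.png',big[:600])
E
```

```text
(250, 185) [ 0.631 -0.181  0.131]
(257, 117) [ 0.789 -0.192  0.029]
(243, 239) [ 0.528 -0.17   0.056]
(300, 210) [ 0.592 -0.289  0.022]
(245, 205) [ 0.598 -0.172  0.047]
(100, 90) [ 0.849  0.16  -0.001]
(180, 160) [ 0.687 -0.035  0.052]
(183, 245) [ 0.512 -0.045  0.029]
(120, 170) [0.664 0.092 0.04 ]
(225, 180) [ 0.638 -0.134  0.14 ]
(280, 170) [ 0.668 -0.241  0.082]
2763 plane [ 0.64952523 -0.17999518  0.11489499] [ 0.61768783 -0.22868724  0.75243863] tilt 0.7190396380107813 0.0008895223533241426
hy [ 0.3471995   0.93779129 -0.        ] up [-0.7056304   0.26124632  0.65866236]
extent hy [-0.06943348 -0.06866433  0.06851292  0.06945281] up [-0.0700812  -0.06768157  0.06146342  0.06316399]
((-0.5048141479492188, -6.2971038818359375), (139.88211059570312, 139.14039611816406), 0.17234782874584198)
148 wing [ 0.64770925 -0.18035739  0.17039441] [-0.00097018  0.03774216  0.04072103] [0.02648457 0.04501256 0.04793469]
```

View pics/t0c.png

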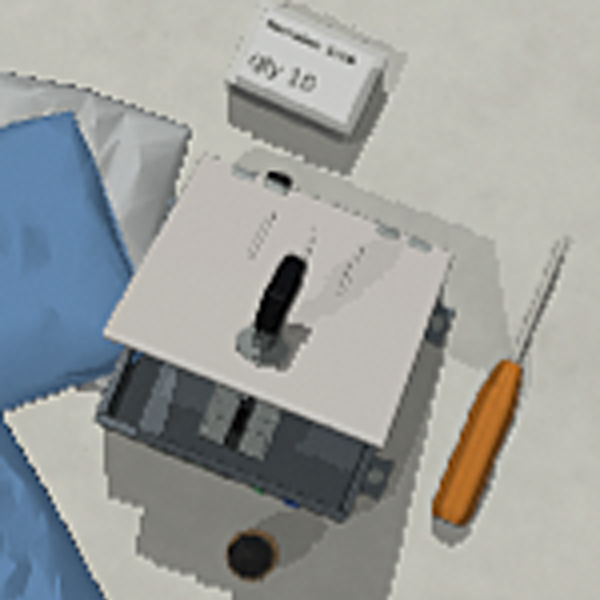

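```bash
cat >> h.py <<'E'
OX=np.array([.938,-.347,0]); OY=np.array([.347,.938,0]); HN=np.array([.7065,-.2013,.0575])
def delta(p,tx=None):
    """tool-frame shift (mm) to world p; turn to make tool z down and tool x along tx (default -OX)"""
    o=r.get_obs(); R=cv2.Rodrigues(np.array(o["orientation"],float))[0]
    x=-OX if tx is None else tx; x=x/np.linalg.norm(x); z=np.array([0,0,-1.]); G=np.stack([x,np.cross(z,x),z],1)
    rv=cv2.Rodrigues(R.T@G)[0].ravel()
    return (R.T@(np.array(p)-np.array(o["tcp_pos"]))*1000).round(1), rv.round(4)
def st():
    o=r.get_obs(); print("t",round(float(o["clock"]),2),"tcp",np.round(o["tcp_pos"],4),"F",np.round(o["contact_force"],2),"M",np.round(o["moment"],2),"w",round(float(o["grip_width"]),4),"j",np.round(o["joints"],2))
E
python3 - <<'E'
from h import *
p=HN-.085*OX+.054*OY; p[2]=.20; print(p)
print(delta([.44,.25,.26]),delta(p))
E
```

```text
[ 0.645508 -0.121153  0.2     ]
(array([-327.7, -288.9,  -51.4]), array([-0.0016,  0.0001,  0.0046])) (array([-647.9, -567.1,    9. ]), array([-0.0016,  0.0001,  0.0046]))
```

Call:
play_rows:
  deltas:
    - [0,[-40,-35,-20],[0,0,0]]
    - [0,[-85,-75,-35],[0,0,0]]
    - [0,[-130,-115,-50],[0,0,0]]
    - [0,[-170,-150,-50],[0,0,0]]
    - [0,[-210,-185,-50],[0,0,0]]
    - [0,[-250,-220,-50],[0,0,0]]
    - [0,[-290,-255,-50],[0,0,0]]
    - [0,[-328,-289,-50],[0,0,0]]
  squeeze: 20

```text
clock: 1.1
tcp_pos: [0.4407, 0.2479, 0.2584]
orientation: [-0.547, -3.093, 0.003]
contact_force: [0.8, 0.3, -0.2]
grip_width: 0.0002
```

```bash
python3 - <<'E'
from h import *
st()
p=HN-.085*OX+.054*OY; p[2]=.20; print(delta(p))
E
```

```text
t 1.1 tcp [0.4407 0.2479 0.2584] F [ 0.78  0.32 -0.24] M [ 0.01 -0.09 -0.03] w 0.0002 j [-0.83  0.15  0.22  1.9  -0.03  1.1   0.62]
(array([-318.9, -276.4,   58.9]), array([-0.0019, -0.    ,  0.0043]))
```

Call:
play_rows:
  deltas:
    - [0,[-45,-40,0],[0,0,0]]
    - [0,[-90,-78,0],[0,0,0]]
    - [0,[-135,-117,0],[0,0,0]]
    - [0,[-180,-156,0],[0,0,0]]
    - [0,[-225,-195,5],[0,0,0]]
    - [0,[-265,-230,20],[0,0,0]]
    - [0,[-300,-260,40],[0,0,0]]
    - [0,[-319,-276,55],[-0.002,0,0.004]]

```text
clock: 2.1
tcp_pos: [0.6457, -0.1239, 0.2024]
orientation: [-0.557, -3.091, 0.002]
contact_force: [1.0, 1.0, 0.0]
grip_width: 0.0
```

```bash
python3 - <<'E'
from h import *
st()
for x,z in [(.085,.16),(.087,.145),(.09,.13),(.095,.11),(.1,.095),(.105,.08),(.108,.07)]:
  p=HN-x*OX+.054*OY; p[2]=z; print(delta(p))
E
```

```text
t 2.1 tcp [ 0.6457 -0.1239  0.2024] F [0.96 0.96 0.03] M [ 0.08 -0.02  0.  ] w 0.0 j [-0.21  0.48  0.43  1.63 -0.22  1.08  1.49]
(array([ 1.1,  2.6, 42.4]), array([-0.0014, -0.001 , -0.0026]))
(array([ 3.1,  2.6, 57.4]), array([-0.0014, -0.001 , -0.0026]))
(array([ 6.1,  2.6, 72.4]), array([-0.0014, -0.001 , -0.0026]))
(array([11. ,  2.6, 92.4]), array([-0.0014, -0.001 , -0.0026]))
(array([ 16. ,   2.6, 107.4]), array([-0.0014, -0.001 , -0.0026]))
(array([ 21. ,   2.6, 122.4]), array([-0.0014, -0.001 , -0.0026]))
(array([ 24. ,   2.6, 132.4]), array([-0.0014, -0.001 , -0.0026]))
```

Call:
play_rows:
  deltas:
    - [0,[1,2,20],[0,0,0]]
    - [0,[1,3,38],[0,0,0]]
    - [0,[2,3,50],[0,0,0]]
    - [0,[4,3,60],[0,0,0]]
    - [0,[6,3,70],[0,0,0]]
    - [0,[8,3,80],[0,0,0]]
    - [0,[10,3,90],[0,0,0]]
    - [0,[13,3,98],[0,0,0]]

```text
clock: 3.1
tcp_pos: [0.6345, -0.1166, 0.1042]
orientation: [-0.558, -3.091, 0.002]
contact_force: [0.4, 0.5, 2.3]
grip_width: -0.0002
```

```bash
python3 - <<'E'
from h import *
st()
for x,z in [(.105,.08),(.108,.07),(.11,.061)]:
  p=HN-x*OX+.054*OY; p[2]=z; print(delta(p))
E
```

```text
t 3.1 tcp [ 0.6345 -0.1166  0.1042] F [0.38 0.52 2.31] M [ 0.03  0.04 -0.  ] w -0.0002 j [-0.2   0.56  0.39  1.74 -0.26  0.89  1.52]
(array([ 8.1, -0.4, 24.2]), array([-0.0012, -0.0005, -0.0026]))
(array([11.1, -0.4, 34.2]), array([-0.0012, -0.0005, -0.0026]))
(array([13.1, -0.4, 43.2]), array([-0.0012, -0.0005, -0.0026]))
```

Call:
play_rows:
  deltas:
    - [0,[3,0,9],[0,0,0]]
    - [0,[6,0,18],[0,0,0]]
    - [0,[9,0,26],[0,0,0]]
    - [0,[11,0,32],[0,0,0]]
    - [0,[12,0,37],[0,0,0]]
    - [0,[13,0,40],[0,0,0]]
    - [0,[13,0,42],[0,0,0]]
    - [0,[13,0,43],[0,0,0]]

```text
clock: 4.1
tcp_pos: [0.6223, -0.1121, 0.0611]
orientation: [-0.557, -3.091, 0.002]
contact_force: [0.1, 0.1, 2.7]
grip_width: -0.0004
```

```bash
python3 - <<'E'
from h import *
st()
E
```

```text
t 4.1 tcp [ 0.6223 -0.1121  0.0611] F [0.15 0.12 2.66] M [ 0.07  0.26 -0.02] w -0.0004 j [-0.19  0.6   0.37  1.8  -0.29  0.8   1.54]
```

Call:
play_rows:
  deltas:
    - [0,[0,0,0.5],[0,0,0]]
    - [0,[0,0,1],[0,0,0]]
    - [0,[0,0,1.5],[0,0,0]]
    - [0,[0,0,2],[0,0,0]]
    - [0,[0,0,2],[0,0,0]]
    - [0,[0,0,2],[0,0,0]]

```text
clock: 4.85
tcp_pos: [0.6223, -0.1121, 0.0591]
orientation: [-0.558, -3.091, 0.002]
contact_force: [1.1, -0.2, 0.3]
grip_width: -0.0
```

```bash
python3 - <<'E'
from h import *
st()
E
```

```text
t 4.85 tcp [ 0.6223 -0.1121  0.0591] F [ 1.12 -0.19  0.33] M [ 0.09  0.08 -0.06] w -0.0 j [-0.19  0.6   0.37  1.8  -0.29  0.79  1.54]
```

Call:
play_rows:
  deltas:
    - [0,[0,0,0.5],[0,0,0]]
    - [0,[0,0,1],[0,0,0]]
    - [0,[0,0,1.5],[0,0,0]]
    - [0,[0,0,2],[0,0,0]]
    - [0,[0,0,2],[0,0,0]]

```text
clock: 5.48
tcp_pos: [0.6223, -0.1121, 0.057]
orientation: [-0.558, -3.091, 0.002]
contact_force: [-0.3, 0.0, 1.2]
grip_width: 0.0003
```

```bash
python3 - <<'E'
from h import *
st()
E
```

```text
t 5.47 tcp [ 0.6223 -0.1121  0.057 ] F [-0.25  0.02  1.21] M [0.04 0.06 0.1 ] w 0.0003 j [-0.19  0.61  0.37  1.8  -0.29  0.79  1.54]
```

```bash
python3 - <<'E'
from h import *
save("scene","s1")
im=cv2.imread('pics/s1.png'); cv2.imwrite('pics/s1c.png',cv2.resize(im[150:290,140:320],None,fx=4,fy=4,interpolation=cv2.INTER_CUBIC))
d=np.load('pics/s1.npy');W=cloud("scene",d); c=HN-.115*OX
m=(abs((W-c)@OX+0)<.08)&(abs((W-c)@OY)<.075)&(W[...,2]>.045)&(W[...,2]<.075)&(im.min(2)>110)
P=W[m];print(len(P),np.percentile(P[:,2],[5,25,50,75,95]))
b=(P-HN)@OX
for lo in np.arange(-.16,.02,.02):
  s=(b>lo)&(b<lo+.02); 
  if s.sum()>5: print(lo.round(2),s.sum(),np.median(P[s,2]).round(4))
E
```

```text
343 [0.06543217 0.06777977 0.07048429 0.07254096 0.07456422]
-0.12 6 0.0739
-0.1 99 0.0735
-0.08 122 0.0709
-0.06 92 0.0673
-0.04 22 0.0656
```

View pics/s1c.png

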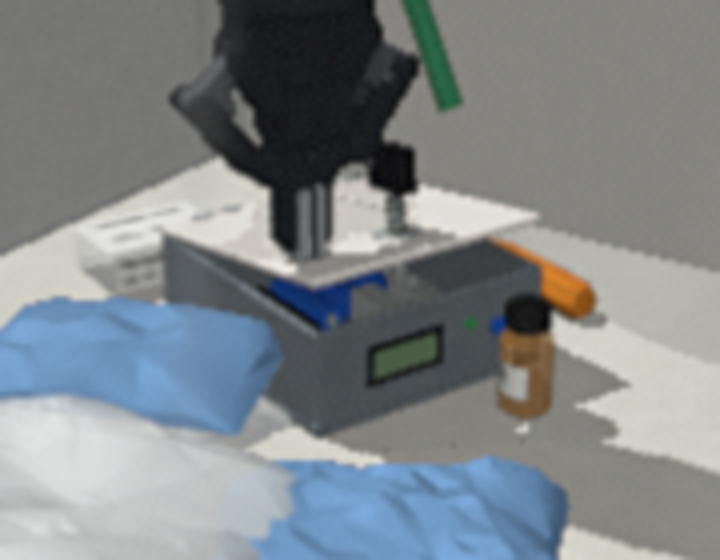

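```bash
python3 - <<'E'
from h import *
d=np.load('pics/s1.npy');W=cloud("scene",d); im=cv2.imread('pics/s1.png')
def at(U,V): 
    u=140+U/4; v=150+V/4; return W[int(v),int(u)].round(4)
for q in [(285,235),(310,245),(320,250),(310,272),(340,265),(400,240),(250,240),(520,215),(200,235),(390,165),(395,185),(530,320),(590,300),(540,265),(450,300),(320,345),(320,420),(250,320),(470,430)]: print(q,at(*q),im[int(150+q[1]/4),int(140+q[0]/4)])
save("top","t1")
d=np.load('pics/t1.npy');W=cloud("top",d); im=cv2.imread('pics/t1.png')
b=(W-HN)@OX; a=(W-HN)@OY
m=(b>-.15)&(b<0)&(abs(a)<.065)&(im.min(2)>110)&(W[...,2]>.04)&(W[...,2]<.1)
print(m.sum())
P=W[m]; b=b[m]
for lo in np.arange(-.16,.0,.02):
  s=(b>lo)&(b<lo+.02)
  if s.sum()>5: print(lo.round(2),s.sum(),np.median(P[s,2]).round(4))
E
```

```text
(285, 235) [ 0.6174 -0.096   0.0964] [29 26 25]
(310, 245) [ 0.6103 -0.1051  0.0888] [109 108 104]
(320, 250) [ 0.6082 -0.1119  0.0847] [109 109 107]
(310, 272) [ 0.6011 -0.0925  0.0814] [132 137 139]
(340, 265) [ 0.5927 -0.1064  0.0824] [130 134 136]
(400, 240) [ 0.5867 -0.1487  0.081 ] [151 157 157]
(250, 240) [ 0.6631 -0.1259  0.0703] [191 197 203]
(520, 215) [ 0.5556 -0.2127  0.0812] [207 214 219]
(200, 235) [ 0.6989 -0.131   0.0641] [211 217 220]
(390, 165) [ 0.5987 -0.1557  0.1159] [17 17 17]
(395, 185) [ 0.5938 -0.1519  0.1078] [18 15 17]
(530, 320) [ 0.519  -0.1576  0.0528] [26 23 25]
(590, 300) [ 0.5447 -0.2752  0.0097] [ 24  75 130]
(540, 265) [ 0.5435 -0.2139  0.0548] [ 58 107 164]
(450, 300) [ 0.5637 -0.1572  0.0514] [81 76 72]
(320, 345) [ 0.5915 -0.0883  0.0484] [81 78 72]
(320, 420) [ 0.5916 -0.0878  0.0079] [85 81 75]
(250, 320) [ 0.6358 -0.0902  0.0477] [167 131  98]
(470, 430) [ 5.357e-01 -1.323e-01  3.000e-04] [121 128 128]
2980
-0.16 60 0.0821
-0.14 468 0.0817
-0.12 291 0.0782
-0.1 348 0.0747
-0.08 448 0.0717
-0.06 442 0.0685
-0.04 452 0.0652
-0.02 471 0.0619
```

The cover is still about 0.165 rad open, although the TCP reads lower than the plate. I'll push a bit more and check whether it follows.

Call:
play_rows:
  deltas:
    - [0,[0,0,2],[0,0,0]]
    - [0,[0,0,4],[0,0,0]]
    - [0,[0,0,6],[0,0,0]]
    - [0,[0,0,8],[0,0,0]]
    - [0,[0,0,8],[0,0,0]]

```text
clock: 6.2
tcp_pos: [0.6224, -0.1122, 0.0488]
orientation: [-0.558, -3.091, 0.002]
contact_force: [1.0, 1.4, 0.2]
grip_width: -0.0003
```

```bash
cat >> h.py <<'E'
def cover(f):
    p,d=save("top",f);W=cloud("top",d)
    b=(W-HN)@OX; a=(W-HN)@OY
    m=(b>-.14)&(b<-.01)&(abs(a)<.068)&(p.min(2)>110)&(W[...,2]>.04)&(W[...,2]<.1)
    A=np.c_[b[m],a[m],np.ones(m.sum())]; z=W[m][:,2]
    for _ in range(4):
        s=np.linalg.lstsq(A,z,rcond=None)[0]; e=abs(A@s-z); A,z=A[e<.004],z[e<.004]
    print("cover slope x,y",s[:2].round(4),"z at -.115",(s@[-.115,0,1]).round(4)); return p,W
E
python3 - <<'E'
from h import *
st();cover("t2")
E
```

```text
t 6.2 tcp [ 0.6224 -0.1122  0.0488] F [1.01 1.39 0.23] M [-0.03  0.01 -0.06] w -0.0003 j [-0.18  0.62  0.36  1.8  -0.3   0.78  1.54]
cover slope x,y [-0.0911  0.001 ] z at -.115 0.0706
```

Call:
play_rows:
  deltas:
    - [0,[0,0,2],[0,0,0]]
    - [0,[0,0,4],[0,0,0]]
    - [0,[0,0,6],[0,0,0]]
    - [0,[0,0,8],[0,0,0]]
    - [0,[0,0,9],[0,0,0]]
    - [0,[0,0,10],[0,0,0]]
    - [0,[0,0,10],[0,0,0]]

```text
clock: 7.12
tcp_pos: [0.6226, -0.1124, 0.0388]
orientation: [-0.558, -3.092, 0.002]
contact_force: [0.1, -0.8, -0.3]
grip_width: -0.0002
```

```bash
python3 - <<'E'
from h import *
st();cover("t3")
E
```

```text
t 7.12 tcp [ 0.6226 -0.1124  0.0388] F [ 0.08 -0.77 -0.28] M [ 0.01  0.01 -0.  ] w -0.0002 j [-0.18  0.63  0.36  1.81 -0.3   0.76  1.55]
cover slope x,y [-0.0066  0.0042] z at -.115 0.061
```

Call:
play_rows:
  deltas:
    - [0,[0,0,0.5],[0,0,0]]
    - [0,[0,0,1],[0,0,0]]
    - [0,[0,0,1.5],[0,0,0]]
    - [0,[0,0,1.5],[0,0,0]]

```text
clock: 7.68
tcp_pos: [0.6228, -0.1125, 0.0377]
orientation: [0.558, 3.091, -0.002]
contact_force: [-1.2, -0.0, 4.1]
grip_width: 0.0002
```

```bash
python3 - <<'E'
from h import *
st();cover("t4")
E
```

```text
t 7.67 tcp [ 0.6228 -0.1125  0.0377] F [-1.25 -0.04  4.06] M [0.08 0.42 0.  ] w 0.0002 j [-0.18  0.63  0.36  1.81 -0.3   0.76  1.55]
cover slope x,y [0.0021 0.0021] z at -.115 0.06
```

Call:
play_rows:
  deltas:
    - [0,[0,0,0.6],[0,0,0]]
    - [0,[0,0,0.6],[0,0,0]]
    - [0,[0,0,-10],[0,0,0]]
    - [0,[0,0,-40],[0,0,0]]
    - [0,[0,0,-75],[0,0,0]]
    - [0,[0,0,-90],[0,0,0]]
    - [0,[0,0,-90],[0,0,0]]

```text
clock: 8.6
tcp_pos: [0.6234, -0.1124, 0.1285]
orientation: [0.557, 3.089, -0.002]
contact_force: [-1.0, -0.4, -0.4]
grip_width: 0.0001
```

```bash
python3 - <<'E'
from h import *
st();p,W=cover("t5"); save("scene","s5")
a=cv2.imread('pics/s5.png')[110:290,140:340];b=cv2.imread('pics/t5.png')[110:290,160:360]
cv2.imwrite('pics/v5.png',np.hstack([cv2.resize(x,(400,360),interpolation=cv2.INTER_CUBIC) for x in (a,b)]))
S=cloud("scene",np.load('pics/s5.npy')); o=np.array(r.get_obs()["tcp_pos"])
im=cv2.imread('pics/s5.png')
m=(np.linalg.norm((S-o)[...,:2],axis=-1)<.04)&(S[...,2]>.075); P=S[m]
print("tcp",o,"lowest",np.percentile(P[:,2],[0,1,5]))
for z in np.arange(.07,.2,.01):
  s=(P[:,2]>z)&(P[:,2]<z+.01)
  if s.sum()>3: c=P[s]; print(z.round(2),s.sum(),c.mean(0).round(4),(c.max(0)-c.min(0)).round(4))
E
```

```text
t 8.6 tcp [ 0.6234 -0.1124  0.1285] F [-1.04 -0.37 -0.35] M [0.02 0.05 0.01] w 0.0001 j [-0.22  0.52  0.41  1.76 -0.25  0.92  1.51]
cover slope x,y [0.0007 0.0001] z at -.115 0.0599
tcp [ 0.62206838 -0.11202489  0.1265448 ] lowest [0.14964419 0.15977032 0.18600752]
0.15 58 [ 0.6148 -0.1062  0.1558] [0.0244 0.0246 0.0096]
0.16 82 [ 0.6154 -0.1055  0.1651] [0.0248 0.0247 0.0097]
0.17 88 [ 0.6162 -0.105   0.1751] [0.0256 0.0273 0.0099]
0.18 83 [ 0.6154 -0.106   0.1846] [0.0267 0.0258 0.0099]
0.19 138 [ 0.6133 -0.104   0.1961] [0.0453 0.0609 0.0099]
```

View pics/v5.png

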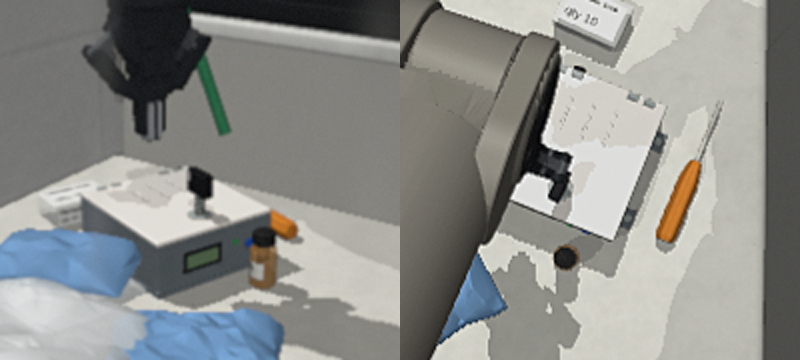

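The cover is shut (slope ≈ 0). The real fingertips stand about 22.5 mm above the reported TCP, confirmed by contact and by depth. Next I'll back away to measure the stud cleanly.

Call:
play_rows:
  deltas:
    - [40,[0,20,-20],[0,0,0]]
    - [40,[0,60,-40],[0,0,0]]
    - [40,[0,100,-50],[0,0,0]]
    - [40,[0,140,-50],[0,0,0]]
    - [40,[0,150,-50],[0,0,0]]

```text
clock: 9.32
tcp_pos: [0.6743, 0.0329, 0.1742]
orientation: [-0.549, -3.089, 0.001]
contact_force: [0.4, -0.8, 0.3]
grip_width: 0.0401
```

```bash
python3 - <<'E'
from h import *
st();p,W=cover("t6"); ps,_=save("scene","s6"); S=cloud("scene",np.load('pics/s6.npy'))
c0=np.array([.5986,-.1614])
for n,im,C in(("top",p,W),("scene",ps,S)):
  near=np.linalg.norm(C[...,:2]-c0,axis=-1)<.04
  m=near&(C[...,2]>.083)&(C[...,2]<.12)
  P=C[m]; print(n,m.sum(),P.mean(0).round(4),P.min(0).round(4),P.max(0).round(4))
  t=P[P[:,2]>np.percentile(P[:,2],98)-.004]; 
  rc=cv2.minAreaRect((t[:,:2]*1000).astype(np.float32)); print(" topface",len(t),rc,np.median(t[:,2]))
  q=np.c_[(P[:,:2]-c0)@OX[:2],(P[:,:2]-c0)@OY[:2]]; print(" ox/oy range",np.percentile(q,[1,50,99],axis=0).round(4).tolist())
# cover top edges
b=(W-HN)@OX;a=(W-HN)@OY
m=(p.min(2)>110)&(abs(W[...,2]-.06)<.004)&(b>-.17)&(b<.03)&(abs(a)<.09)
print("cover",cv2.minAreaRect((W[m][:,:2]*1000).astype(np.float32)))
a=cv2.imread('pics/s6.png')[130:280,160:320];b=cv2.imread('pics/t6.png')[110:260,180:340]
cv2.imwrite('pics/v6.png',np.hstack([cv2.resize(x,(400,375),interpolation=cv2.INTER_CUBIC) for x in (a,b)]))
E
```

```text
t 9.32 tcp [0.6743 0.0329 0.1742] F [ 0.42 -0.82  0.28] M [-0.06  0.02  0.01] w 0.0401 j [-0.42  0.53  0.4   1.61 -0.23  1.05  1.27]
cover slope x,y [-0.0005  0.0014] z at -.115 0.06
top 109 [ 0.5985 -0.1622  0.1056] [ 0.5832 -0.1724  0.0855] [ 0.6136 -0.1517  0.1112]
 topface 60 ((599.2074584960938, -161.983154296875), (10.662336349487305, 29.691675186157227), 68.58721923828125) 0.10736221440595245
 ox/oy range [[-0.0151, -0.0068], [0.0002, -0.0008], [0.0156, 0.0057]]
scene 168 [ 0.5923 -0.1552  0.097 ] [ 0.5796 -0.1674  0.0833] [ 0.6125 -0.1472  0.1079]
 topface 51 ((595.0396118164062, -158.12599182128906), (11.974224090576172, 28.760251998901367), 73.90996551513672) 0.10629532385621782
 ox/oy range [[-0.0202, -0.0047], [-0.01, 0.0049], [0.0118, 0.0074]]
cover ((641.714599609375, -177.54458618164062), (139.60694885253906, 149.6243438720703), 69.71295166015625)
```

View pics/v6.png

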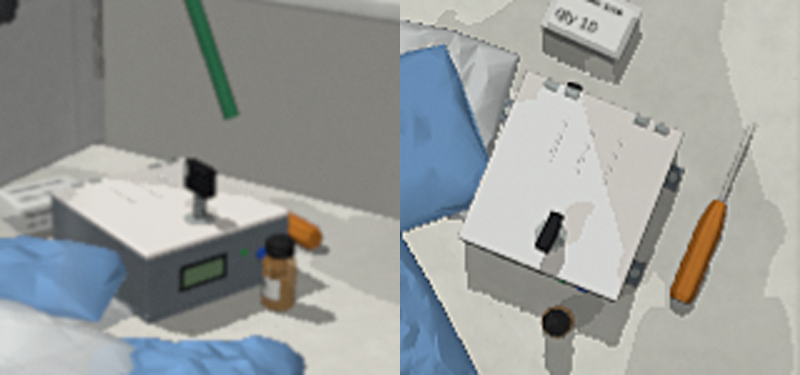

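The cover is shut and level. The stud wing (right panel, 549,232) is along the case x axis at (0.599, -0.162), with its top at z 0.107, and the vial, screwdriver and carton look undisturbed. Moving above the stud.

```bash
python3 - <<'E'
from h import *
print(delta([.5992,-.1619,.135]),delta([.5992,-.1619,.063]))
E
```

```text
(array([   3.3, -205.7,   40.1]), array([-0.0028, -0.0033, -0.0002])) (array([   3.1, -205.5,  112.1]), array([-0.0028, -0.0033, -0.0002]))
```

Call:
play_rows:
  deltas:
    - [50,[0,-40,0],[0,0,0]]
    - [50,[1,-90,0],[0,0,0]]
    - [50,[2,-140,10],[0,0,0]]
    - [50,[3,-180,25],[-0.002,-0.003,0]]
    - [50,[3,-206,40],[-0.003,-0.003,0]]
    - [50,[3,-206,40],[-0.003,-0.003,0]]

```text
clock: 10.18
tcp_pos: [0.5959, -0.167, 0.1338]
orientation: [-0.565, -3.087, 0.003]
contact_force: [-0.8, 0.2, 0.6]
grip_width: 0.0498
```

```bash
python3 - <<'E'
from h import *
st(); print(delta([.5992,-.1619,.063]))
S=cloud("scene",save("scene","s7")[1]); o=np.array([.5992,-.1619,.135])
m=(np.linalg.norm((S-o)[...,:2],axis=-1)<.06)&(S[...,2]>.118); P=S[m]
for z in np.arange(.12,.2,.01):
  s=(P[:,2]>z)&(P[:,2]<z+.01)
  if s.sum()>3:
    c=P[s]-o; print(z.round(2),s.sum(),"ox",np.percentile(c@OX,[1,99]).round(4),"oy",np.percentile(c@OY,[1,99]).round(4),np.min(c[:,2]+.135).round(4))
E
```

```text
t 10.18 tcp [ 0.5959 -0.167   0.1338] F [-0.76  0.22  0.61] M [-0.04 -0.04 -0.01] w 0.0498 j [-0.14  0.49  0.42  1.79 -0.24  0.92  1.6 ]
(array([-1.5,  6.2, 70.8]), array([-0.0025, -0.0033, -0.0077]))
0.15 4 ox [-0.0071  0.0075] oy [-0.0333  0.0233] 0.1594
0.16 89 ox [-0.0162  0.0056] oy [-0.0378  0.0317] 0.16
0.17 115 ox [-0.016   0.0073] oy [-0.0435  0.0332] 0.1701
0.18 116 ox [-0.0163  0.0063] oy [-0.0439  0.0335] 0.18
0.19 111 ox [-0.0156  0.0077] oy [-0.0446  0.0339] 0.19
0.2 160 ox [-0.0173  0.0075] oy [-0.0553  0.0501] 0.2
```

Call:
play_rows:
  deltas:
    - [50,[-1.5,6,5],[0,0,-0.008]]
    - [50,[-1.5,6,25],[-0.002,-0.003,-0.008]]
    - [50,[-1.5,6,45],[-0.002,-0.003,-0.008]]
    - [50,[-1.5,6,60],[-0.002,-0.003,-0.008]]
    - [50,[-1.5,6,70],[-0.002,-0.003,-0.008]]
    - [50,[-1.5,6,70.5],[-0.002,-0.003,-0.008]]

```text
clock: 10.98
tcp_pos: [0.6006, -0.1595, 0.0632]
orientation: [-0.548, -3.093, -0.001]
contact_force: [-0.5, -0.2, 0.7]
grip_width: 0.05
```

```bash
python3 - <<'E'
from h import *
st(); print(delta([.5992,-.1619,.063]))
save("scene","s8"); a=cv2.imread('pics/s8.png')[130:280,160:320]; cv2.imwrite('pics/v8.png',cv2.resize(a,(640,600),interpolation=cv2.INTER_CUBIC))
E
```

```text
t 10.97 tcp [ 0.6006 -0.1595  0.0632] F [-0.54 -0.16  0.67] M [-0.    0.04  0.05] w 0.05 j [-0.12  0.58  0.38  1.83 -0.29  0.79  1.63]
(array([ 0.5, -2.7,  0.2]), array([ 0.0007, -0.0002,  0.0034]))
```

View pics/v8.png

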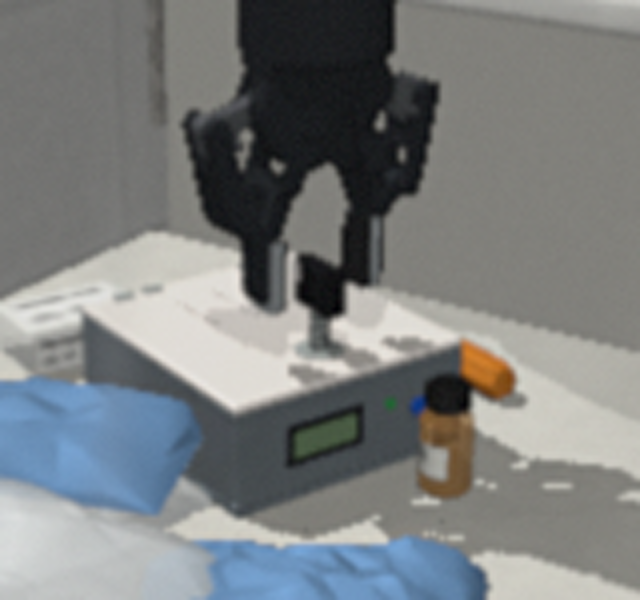

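The wing (crop 320,285) sits between the open pads (265,280 and 360,250). Closing on it.

Call:
play_rows:
  deltas:
    - [25,[0.5,-2.7,0],[0,0,0.003]]
    - [10,[0.5,-2.7,0],[0,0,0.003]]
    - [5,[0.5,-2.7,0],[0,0,0.003]]
    - [5,[0.5,-2.7,0],[0,0,0.003]]
    - [5,[0.5,-2.7,0],[0,0,0.003]]
  squeeze: 60

```text
clock: 11.65
tcp_pos: [0.6, -0.1616, 0.0641]
orientation: [0.553, 3.091, 0.002]
contact_force: [-0.1, 3.5, 4.5]
grip_width: 0.0108
```

```bash
python3 - <<'E'
from h import *
st(); print(delta([.5992,-.1619,.063]))
E
```

```text
t 11.65 tcp [ 0.6    -0.1616  0.0641] F [-0.1   3.45  4.51] M [ 0.57  0.09 -0.06] w 0.0108 j [-0.11  0.58  0.38  1.83 -0.29  0.79  1.63]
(array([ 0.6, -0.6,  1.1]), array([0.0016, 0.0013, 0.0006]))
```

```bash
cat >> h.py <<'E'
def fz(n=4):
    L=[]
    for _ in range(n):
        r.grab_frame("top"); o=r.get_obs(); L.append(np.r_[o["contact_force"],o["moment"],o["tcp_pos"][2]*1000,o["clock"]])
    L=np.array(L); print("F",L[:,:3].mean(0).round(2),"sd",L[:,2].std().round(2),"M",L[:,3:6].mean(0).round(2),"z",L[:,6].mean().round(2),"t",L[-1,7].round(2))
E
```

Call:
play_rows:
  deltas:
    - [5,[0,0,2],[0,0,0]]
    - [5,[0,0,2.5],[0,0,0]]
    - [5,[0,0,3],[0,0,0]]
    - [5,[0,0,3.5],[0,0,0]]
    - [5,[0,0,4],[0,0,0]]
    - [5,[0,0,4],[0,0,0]]

```text
clock: 12.4
tcp_pos: [0.6001, -0.1616, 0.0604]
orientation: [0.552, 3.091, 0.002]
contact_force: [-1.4, 3.4, 6.6]
grip_width: 0.0109
```

```bash
python3 -c "
from h import *
st();fz()"
```

```text
t 12.4 tcp [ 0.6001 -0.1616  0.0604] F [-1.44  3.42  6.57] M [ 0.5   0.33 -0.02] w 0.0109 j [-0.11  0.59  0.38  1.83 -0.3   0.78  1.64]
F [-0.73  2.46  6.47] sd 0.6 M [ 0.46  0.34 -0.06] z 60.42 t 12.6
```

Call:
play_rows:
  deltas:
    - [5,[0,0,1],[0,0,0]]
    - [5,[0,0,1.5],[0,0,0]]
    - [5,[0,0,2],[0,0,0]]
    - [5,[0,0,2.5],[0,0,0]]
    - [5,[0,0,2.5],[0,0,0]]

```text
clock: 13.22
tcp_pos: [0.6001, -0.1616, 0.0583]
orientation: [0.552, 3.091, 0.003]
contact_force: [-2.4, 2.8, 7.2]
grip_width: 0.0109
```

```bash
python3 -c "
from h import *
fz(3)"
```

```text
F [-2.4   2.77  7.02] sd 0.26 M [ 0.5   0.45 -0.07] z 58.32 t 13.38
```

Call:
play_rows:
  deltas:
    - [5,[0,0,1],[0,0,0]]
    - [5,[0,0,1.5],[0,0,0]]
    - [5,[0,0,2],[0,0,0]]
    - [5,[0,0,2.5],[0,0,0]]
    - [5,[0,0,2.5],[0,0,0]]

```text
clock: 14.0
tcp_pos: [0.6001, -0.1616, 0.0569]
orientation: [0.553, 3.091, 0.003]
contact_force: [-4.1, 2.7, 12.6]
grip_width: 0.011
```

```bash
python3 -c "
from h import *
fz(3)"
```

```text
F [-4.1   3.41 13.06] sd 0.46 M [ 0.64  0.93 -0.03] z 56.95 t 14.15
```

Stop met (13 N at z 56.95). Now turning while holding the push.

Call:
play_rows:
  deltas:
    - [5,[0,0,1.1],[0,0,0.1]]
    - [5,[0,0,1.1],[0,0,0.22]]
    - [5,[0,0,1.1],[0,0,0.34]]
    - [5,[0,0,1.1],[0,0,0.46]]
    - [5,[0,0,1.1],[0,0,0.5]]

```text
clock: 14.78
tcp_pos: [0.5997, -0.1622, 0.0569]
orientation: [1.304, 2.857, 0.003]
contact_force: [-5.0, 1.2, 13.4]
grip_width: 0.0106
```

```bash
python3 -c "
from h import *
st();fz(2);print(delta([.5992,-.1619,.055]))"
```

```text
t 14.78 tcp [ 0.5997 -0.1622  0.0569] F [-5.    1.18 13.37] M [0.4  1.22 0.07] w 0.0106 j [-0.2   0.62  0.51  1.84 -0.41  0.79  1.23]
F [-5.24  2.4  14.02] sd 0.41 M [ 0.5   1.19 -0.01] z 56.86 t 14.88
(array([ 0.6, -0.2,  1.9]), array([ 2.200e-03,  4.000e-04, -5.007e-01]))
```

Call:
play_rows:
  deltas:
    - [5,[0,0,1.1],[0,0,0.14]]
    - [5,[0,0,1.1],[0,0,0.28]]
    - [5,[0,0,1.1],[0,0,0.42]]
    - [5,[0,0,1.1],[0,0,0.55]]
    - [5,[0,0,1.1],[0,0,0.6]]

```text
clock: 15.5
tcp_pos: [0.5987, -0.1626, 0.0568]
orientation: [-2.092, -2.342, -0.002]
contact_force: [-6.2, 3.2, 14.0]
grip_width: 0.0108
```

```bash
python3 -c "
from h import *
st();fz(2);print(delta([.5992,-.1619,.055]))"
```

```text
t 15.5 tcp [ 0.5987 -0.1626  0.0568] F [-6.16  3.23 13.95] M [0.62 1.52 0.08] w 0.0108 j [-0.31  0.66  0.66  1.84 -0.54  0.83  0.75]
F [-6.58  3.4  15.29] sd 0.33 M [0.66 1.49 0.  ] z 56.73 t 15.6
(array([0.7, 0.6, 1.7]), array([ 0.0013, -0.0017, -1.1022]))
```

Call:
play_rows:
  deltas:
    - [5,[0,0,1.0],[0,0,0.12]]
    - [5,[0,0,1.0],[0,0,0.24]]
    - [5,[0,0,1.0],[0,0,0.36]]
    - [5,[0,0,1.0],[0,0,0.44]]
    - [5,[0,0,1.0],[0,0,0.48]]
    - [5,[0,0,1.0],[0,0,0.48]]

```text
clock: 16.35
tcp_pos: [0.5979, -0.1625, 0.0567]
orientation: [-2.586, -1.778, -0.001]
contact_force: [-6.0, 4.8, 14.8]
grip_width: 0.0109
```

```bash
python3 -c "
from h import *
st();fz(2);print(delta([.5992,-.1619,.055]))"
```

```text
t 16.35 tcp [ 0.5979 -0.1625  0.0567] F [-6.05  4.83 14.78] M [ 1.01  1.38 -0.  ] w 0.0109 j [-0.38  0.71  0.79  1.85 -0.65  0.87  0.36]
F [-5.59  5.35 15.39] sd 0.13 M [ 1.    1.4  -0.06] z 56.71 t 16.45
(array([1. , 1. , 1.7]), array([ 1.0000e-04, -4.2000e-03, -1.5824e+00]))
```

Call:
play_rows:
  deltas:
    - [5,[0,0,0],[0,0,0]]
    - [5,[0,0,-0.7],[0,0,0]]
    - [5,[0,0,-1.5],[0,0,0]]
    - [5,[0,0,-1.5],[0,0,0]]

```text
clock: 16.95
tcp_pos: [0.5977, -0.1625, 0.0586]
orientation: [-2.585, -1.778, -0.001]
contact_force: [-1.5, 2.8, 7.6]
grip_width: 0.0107
```

```bash
python3 -c "
from h import *
st();fz(2)"
```

```text
t 16.95 tcp [ 0.5977 -0.1625  0.0586] F [-1.49  2.77  7.6 ] M [ 0.65  0.44 -0.02] w 0.0107 j [-0.38  0.7   0.79  1.85 -0.65  0.87  0.36]
F [-2.05  3.34  6.75] sd 0.17 M [ 0.61  0.49 -0.01] z 58.58 t 17.05
```

Call:
play_rows:
  deltas:
    - [14,[0,0,0.3],[0,0,0]]
    - [20,[0,0,0],[0,0,0]]
    - [35,[0,0,0],[0,0,0]]
    - [50,[0,0,0],[0,0,0]]
    - [50,[0,0,0],[0,0,0]]

```text
clock: 17.68
tcp_pos: [0.5977, -0.1625, 0.0585]
orientation: [-2.585, -1.778, -0.001]
contact_force: [0.3, -0.4, -0.1]
grip_width: 0.05
```

```bash
python3 -c "
from h import *
st();fz(2)
save('scene','s9'); a=cv2.imread('pics/s9.png')[130:280,160:320]; cv2.imwrite('pics/v9.png',cv2.resize(a,(640,600),interpolation=cv2.INTER_CUBIC))"
```

```text
t 17.68 tcp [ 0.5977 -0.1625  0.0585] F [ 0.29 -0.4  -0.06] M [-0.03  0.02  0.03] w 0.05 j [-0.38  0.7   0.79  1.85 -0.65  0.87  0.36]
F [-0.08  0.12 -0.32] sd 0.21 M [ 0.   -0.02  0.04] z 58.53 t 17.77
```

View pics/v9.png

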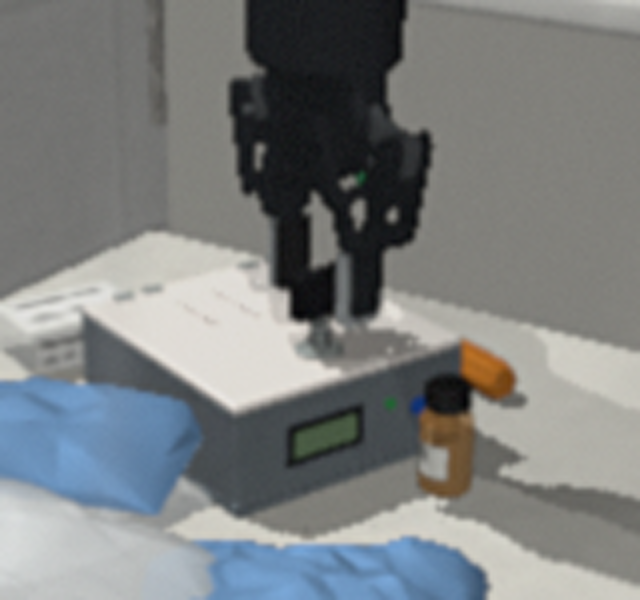

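The wing is turned across the cover, sits lower and is free of the pads. Lifting off and checking.

Call:
play_rows:
  deltas:
    - [50,[0,0,-20],[0,0,0]]
    - [50,[0,0,-60],[0,0,0]]
    - [50,[0,0,-100],[0,0,0]]
    - [50,[40,0,-120],[0,0,0]]
    - [50,[90,0,-120],[0,0,0]]
    - [50,[140,0,-120],[0,0,0]]
    - [50,[160,0,-120],[0,0,0]]
    - [50,[160,0,-120],[0,0,0]]

```text
clock: 18.82
tcp_pos: [0.6555, -0.0124, 0.1796]
orientation: [-2.583, -1.782, -0.001]
contact_force: [0.9, -0.1, 0.1]
grip_width: 0.0498
```

```bash
python3 - <<'E'
from h import *
st();p,W=cover("t10"); save("scene","s10")
c0=np.array([.5992,-.1619])
P=W[(np.linalg.norm(W[...,:2]-c0,axis=-1)<.03)&(W[...,2]>.08)&(W[...,2]<.12)]
print(len(P),np.percentile(P[:,2],[5,50,95]))
t=P[P[:,2]>np.percentile(P[:,2],50)-.004]; print(cv2.minAreaRect((t[:,:2]*1000).astype(np.float32)),np.median(t[:,2]))
a=cv2.imread('pics/s10.png')[130:280,160:320];b=cv2.imread('pics/t10.png')[110:260,180:340]
cv2.imwrite('pics/v10.png',np.hstack([cv2.resize(x,(400,375),interpolation=cv2.INTER_CUBIC) for x in (a,b)]))
E
```

```text
t 18.82 tcp [ 0.6555 -0.0124  0.1796] F [ 0.89 -0.14  0.13] M [-0.06 -0.02 -0.05] w 0.0498 j [-0.67  0.63  0.9   1.67 -0.54  1.11  0.03]
cover slope x,y [0.0014 0.0017] z at -.115 0.0599
107 [0.0955427  0.10304025 0.10559785]
((599.1375122070312, -162.11376953125), (30.530946731567383, 11.82382869720459), 68.43350219726562) 0.10319191929674536
```

View pics/v10.png

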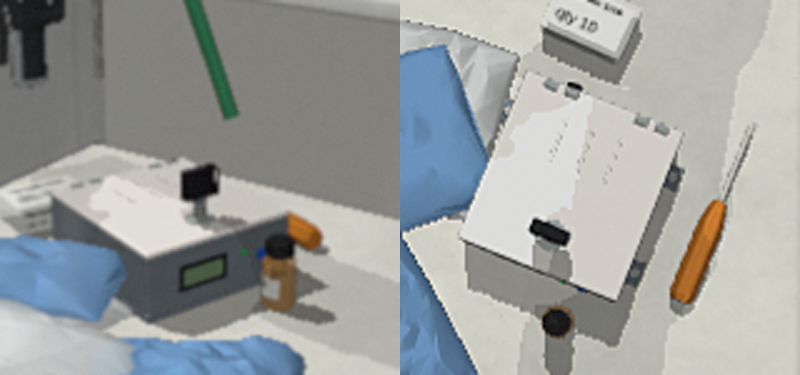

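```bash
python3 -c "
from h import *
r.hand_in(); print('handed in')"
```

```text
the job is handed in; nothing more can be done
handed in
```

I swung the cover shut, pushed the stud in to its soft stop, turned it a quarter turn clockwise, let go and backed away. The job was handed in at about 19 s of the 48 s; it reports no verdict.

- **Stud handling:** I stopped pushing at about 13 N, when the force began to climb steeply. While turning, the total push stayed at about 15 N or less by the wrist sensor. I eased off the push before opening the fingers.
- **Last checks:**
  - The cover is level (slope about 0.001, top at 60 mm).
  - The wing lies across the cover, turned about 1.58 rad.
  - The stud is held about 4 mm in, and contact force was near zero.
  - By eye, the vial, screwdriver and carton are where they were; I did not measure them at the end.
- **Disagreement:** the real fingertips stood about 22.5 mm above the reported tool point. Both the cover contact and the depth images showed this. Because of it the first push left the cover open about 0.165 rad, so I pushed again. I used the measured offset for the grasp.

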